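# Press the vial block onto the docking plate

### The arm

A 6-joint arm with a two-finger parallel gripper is mounted at the origin on a cart in front of the work surface, level with it; the furniture and walls round the work are solid. World frame = base frame: x ahead of the robot, y to its left, z up, the work surface at z = 0. Lengths are in mm, angles in rad, forces in N, time in s.
With the tool pointing down it reaches from about 350 to 975 mm from the base axis. Payload 7.1 kg.
Tool frame: the origin (TCP) lies between the finger pads; the fingertips stand 17 mm ahead of it and the grasp point (between the pads) lies 2 mm behind it; z points along the fingers, y is the line along which they close (so a half turn about z gives the same grasp; the last joint's range is limited). The gripper opens to 88 mm and grips with 3 to 60 N. Pads are 20 mm wide; open, the fingers measure 115 mm over their backs; the gripper's body (75 mm by 178 mm) begins 61 mm behind the grasp point.
Start: joints at [1.112, 0.423, 1.63, -0, 1.089, -0.019], TCP at [266.067, 565.521, 239.675] pointing down, gripper open.
Joint ranges: [-3, 3], [-0.9, 2.11], [0.09, 2.58], [-1.31, 4.45], [0.11, 2.69], [-2.54, 2.54]. Speed limits (rad/s): [2.39, 2.39, 3.01, 3.14, 3.14, 3.14].

### API

Orientations are given as a rotation vector (axis times angle).
In Python, from workcell import ctrl, eyes, status gives the robot as it stands (ctrl), with the cameras (eyes) and the readings (status).
- The arm moves only by the shell command python3 jog.py 'ROWS' [OPENING]. ROWS is a JSON list of rows, 1 to 5 of them, each of 6 numbers: dx, dy, dz in mm, then a rotation vector rx, ry, rz in rad; each row shifts and turns the commanded pose from where the row before left it, along the tool's axes as they then stand; what a row does not reach is not made up. A row lasts 1/12 s, in which the tool goes at most 41.7 mm and 0.125 rad, less where a joint would pass 70% of its speed; a pose out of reach is approached as far as the arm can. OPENING is the finger opening in mm, set as the command begins (- or left out keeps the last). The fingers move at their own pace and stop on an object; the grip force is fixed at half the most. Time passes only in rows, so rows that do not move let the fingers close. It prints the time, the measured TCP pose, the force, the opening and the grip force at its end.
- status.get_obs(): the state, without advancing time (a new reading comes with each control period).
- eyes.get_image(name): name is "side" or "top"; returns a dict with "img" (420x560x3 uint8, red, green, blue), "fx", "fy", "cx", "cy" (pixels), "R" (3x3) and "t" (3): a world point X has camera coordinates R X + t. Camera axes: x right, y down, z forward; pixel columns grow to the right and rows downward; lengths in mm; the calibration is good to about 2 mm. A picture is of the moment at which its call begins. There is no depth.
- ctrl.close_job(): hands the job in; it is judged then, once.
The state is a dict: "t": time; "qpos": joint angles; "qvel": joint speeds; "joint_torque": joint torques, N m; "ee_pos": TCP position; "orientation": TCP orientation; "ft_force": force on the tool from outside, world axes, zero at the start; "moment": the same for the moment, N m; "width": finger opening in mm; "grasp_force": force on a finger pad.
Only numpy, scipy, OpenCV 4.12 (cv2) and the standard library are available. Lean on these libraries where they do the work, as an engineer would, in place of code of your own. Each camera call takes 0.05 s, during which the arm holds its last target. There are 200 camera calls.

### The job

Add the loose block with the two round vial wells to the sample rack: set it over the two free studs of the docking plate, in line with the block already there, and press it down fully home so that it sits flush on the plate all round and level with its neighbour. Leave the loose block with the slide slots where it is, and let go of everything at the end.

Things in the scene. Friction and masses are not known exactly. Their poses are not given: they have to be found in the camera images.
- well_block: Loose grey plastic block, 54 (x) by 80 (y) by 36 mm high, about 0.12 kg, upright on the bench: two round open vial wells (30 mm across, 18 deep, at y = +-20 mm) in its top, two square sockets (34 mm wide, 14 deep, at y = +-20 mm) in its underside. Origin: centre of the underside; z up. Grip it across its 54 mm width (x). The same after a half turn about z.
- slot_block: Loose grey plastic block of the same size, material and underside, but with a row of narrow slots for glass slides across its top instead of round wells. Origin: centre of the underside. Not needed; it stays where it is.
- dock_plate: Docking plate fixed to the bench: aluminium, 70 (x) by 186 (y) by 10 mm thick. On its +y half a well block like the loose one is already seated, with a vial in its outer well (top 86 mm above the bench); on its -y half are the two free studs. Origin: centre of the plate's underside; z up.
- dock (a point): Centre of the free dock on the plate's top face (10 mm above the bench), 44 mm from the plate's centre along its -y; axes as the plate's. A seated block has its origin here and its y along the plate's y, either way round. Studs at y = +-20 mm: 18 mm diameter, 13 tall, tapering above 4 mm to 7 mm at the tip; a block fits with 8 mm of play each way.
- dock_catch (a joint): Stiff dark catch: two rails, one moving part, 6 x 66 mm each, along y at x = +-22 mm either side of the free studs; value in m. 0: stands 5 mm proud of the plate and holds an unpressed block 5 mm up; 0.005: pushed flush by the block. It takes about 10 N to push down, has no spring and stays where it is left; the block's weight does not move it.

How it is judged:
By the outcome, as a careful person would: the job done as asked, in the order asked, and still so for the second after the job is handed in, with the robot touching nothing.
It also fails if it takes over 38 s, if anything falls off the work surface, if the arm or the gripper's body presses on something with over 40 N, if the wrist force passes 120 N, or if a joint passes its speed limit or range.

## Working session

There is one attempt and no reset: what is moved stays moved. The work goes in short steps, Python scripts to look and compute and a shell command to move; the robot and the scene stay as the last step left them, time stands still between calls to the robot, and variables do not carry over. Pictures are saved under pics/ and viewed, at most 10 in all, crops included, and the job is handed in when it is done.

```bash
ls; mkdir -p pics
python3 - <<'E'
from workcell import ctrl, eyes, status
import cv2
for n in("top","side"):
    d=eyes.get_image(n); cv2.imwrite(f"pics/{n}0.png",d["img"][:,:,::-1])
    print(n,d["fx"],d["cx"],d["cy"],d["R"],d["t"])
o=status.get_obs();print(o)
E
```

```text
jog.py
pics
workcell.py
top 382.79657722133993 272.4188737886715 207.29352991678226 [[-0.00492034 -0.99997091 -0.00582749]
 [-0.9906149   0.00567016 -0.13656491]
 [ 0.13659398  0.00510085 -0.99061398]] [-114.37717628  515.82972362  819.42168337]
side 541.2075534394571 285.7624880254837 209.8043158512909 [[ 0.95331813 -0.30146165 -0.01747599]
 [-0.14920818 -0.41994857 -0.89519837]
 [ 0.26252896  0.8560164  -0.44532513]] [-522.11693257   63.63268295 1174.78859435]
{'t': 0.1, 'qpos': array([ 1.11197239e+00,  4.23757977e-01,  1.63060409e+00, -9.18706576e-06,
        1.08860298e+00, -1.89881115e-02]), 'qvel': array([ 0.00031004, -0.00168501, -0.00182555, -0.0004478 ,  0.00019806,
        0.00037947]), 'joint_torque': array([-1.15542571e-04, -5.45617962e+01, -2.74325198e+01,  6.44352240e-02,
        1.88091741e-02, -1.16736726e-05]), 'ee_pos': array([265.87979533, 565.09804195, 238.98716669]), 'orientation': array([-6.85261101e-01, -3.06562008e+00,  2.09733055e-03]), 'ft_force': array([-0.69083943,  0.37536089, -0.72827686]), 'moment': array([-0.00176718, -0.00272655, -0.03858318]), 'grasp_force': 0.0, 'width': 87.8937945194537}
```

View pics/top0.png

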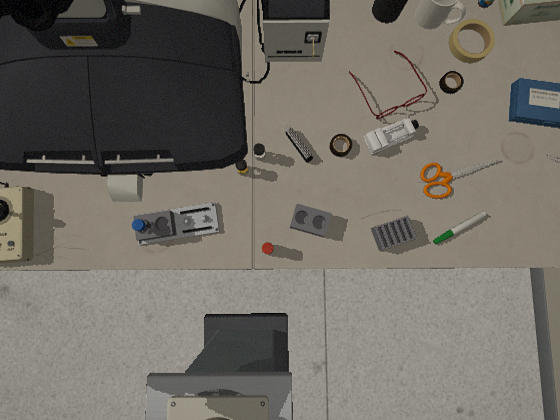

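View pics/side0.png

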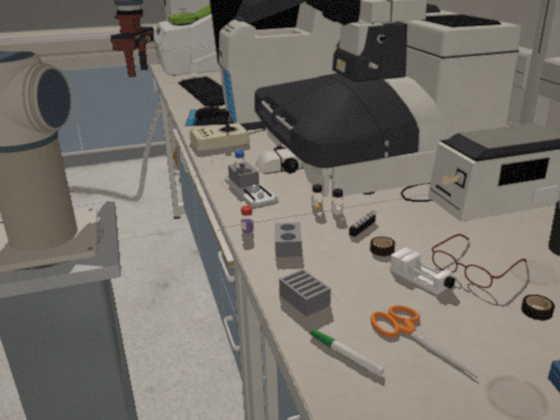

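The top view shows the dock plate around (178,222), with the vial at its left end and the free studs on the right. The well block is at (315,220) and the slot block at (393,233). I'll enlarge these areas.

Run:
```python
import cv2
im=cv2.imread("pics/top0.png")
a=cv2.resize(im[190:260,120:240],None,fx=6.5,fy=6.5,interpolation=cv2.INTER_CUBIC)
cv2.imwrite("pics/c1.png",a)
b=cv2.resize(im[190:260,260:360],None,fx=8,fy=8,interpolation=cv2.INTER_CUBIC)
cv2.imwrite("pics/c2.png",b)
```

```text
(no output)
```

View pics/c1.png

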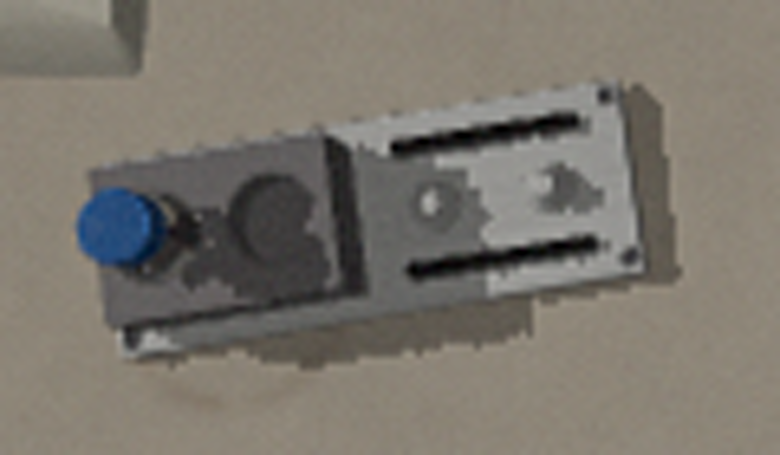

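View pics/c2.png

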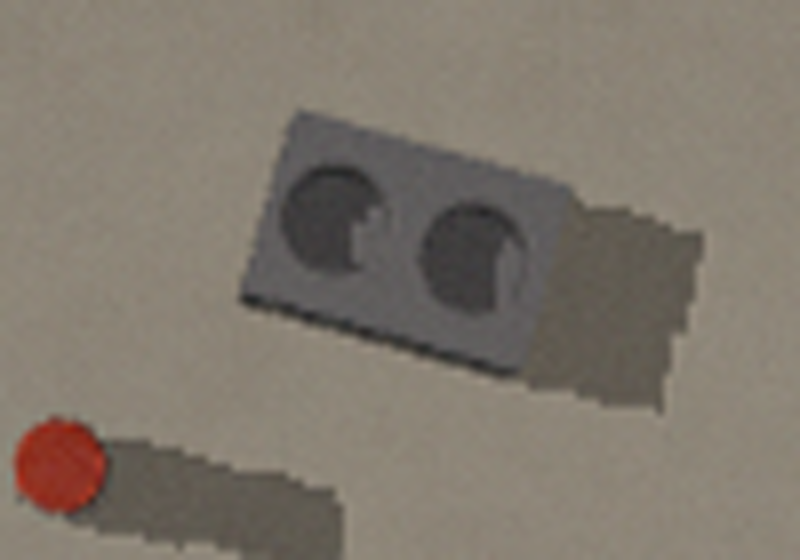

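Crop 1 shows the plate's right corners at (617,83) and (645,272) and its near-left corner at (122,357). The rails run (392,148)-(578,120) and (410,270)-(597,243). Crop 2 shows the block's top corners at (298,110), (572,188), (522,374) and (243,298), with wells at (333,218) and (473,257).

```bash
cat > h.py <<'E'
import numpy as np, cv2
from scipy.optimize import least_squares
from scipy.spatial.transform import Rotation as Ro
from workcell import ctrl, eyes, status
def bp(d,uv,z):
    uv=np.atleast_2d(uv); r=np.c_[(uv[:,0]-d["cx"])/d["fx"],(uv[:,1]-d["cy"])/d["fy"],np.ones(len(uv))]@d["R"]
    c=-d["R"].T@d["t"]; return (c+r*((np.asarray(z)-c[2])/r[:,2])[:,None])[:,:2]
def fit(P,M,a0=0):
    f=lambda p:((np.array(M)@np.array([[np.cos(p[2]),np.sin(p[2])],[-np.sin(p[2]),np.cos(p[2])]])+p[:2])-P).ravel()
    s=least_squares(f,[*P.mean(0),a0]); return s.x,np.round(s.fun.reshape(-1,2),1)
def proj(d,X):
    c=d["R"]@np.array(X,float)+d["t"]; return d["fx"]*c[0]/c[2]+d["cx"],d["fy"]*c[1]/c[2]+d["cy"]
def mv(o,X,a,i=0): # world displacement to tool frame, a=tool yaw (world angle of tool y)
    pass
E
python3 - <<'E'
from h import *
d=eyes.get_image("top")
un=lambda p,s,o:(np.array(p)+.5)/s-.5+np.array(o)
p1=un([(617,83),(645,272),(122,357),(392,148),(578,120),(410,270),(597,243),(88,170),(320,135),(107,325)],6.5,(120,190))
z1=np.array([10]*3+[15]*4+[46]*3)
P=bp(d,p1,z1)
M=[(35,-93),(-35,-93),(-35,93),(22,-11),(22,-77),(-22,-11),(-22,-77),(27,84),(27,4),(-27,84)]
s,r=fit(P,M);print("plate",s,r.tolist())
a=s[2];print("dock",s[:2]-44*np.array([-np.sin(a),np.cos(a)]))
p2=un([(298,110),(572,188),(522,374),(243,298),(333,218),(473,257)],8,(260,190))
s,r=fit(bp(d,p2,[36]*6),[(27,40),(27,-40),(-27,-40),(-27,40),(0,20),(0,-20)]);print("block",s,r.tolist())
print("red vial",bp(d,[(267.3,248)],[50]))
e=eyes.get_image("side"); c,q=np.cos(s[2]),np.sin(s[2])
im=cv2.imread("pics/side0.png")
def dr(s,M,z):
    c,q=np.cos(s[2]),np.sin(s[2])
    return [np.round(proj(e,(s[0]+c*x-q*y,s[1]+q*x+c*y,z)),1).tolist() for x,y in M]
print(dr(s,[(27,40),(27,-40),(-27,-40),(-27,40)],36))
cv2.imwrite("pics/c3.png",cv2.resize(im[140:290,215:345],None,fx=4,fy=4,interpolation=cv2.INTER_CUBIC))
s,_=fit(P,M);print(dr(s,[(27,84),(27,4),(-27,4),(-27,84)],46),dr(s,[(35,-93),(-35,-93),(-35,93)],10))
o=status.get_obs();print(Ro.from_rotvec(o["orientation"]).as_matrix().round(3))
E
```

```text
plate [4.83484407e+02 1.02099075e+02 1.55336618e-01] [[1.5, -0.8], [-0.5, -0.7], [-0.5, 0.5], [-0.6, 0.2], [0.0, 0.3], [-1.1, 0.9], [-0.0, 0.9], [0.5, -0.3], [1.3, -1.0], [-0.5, 0.1]]
dock [490.29176499  58.62885655]
block [ 4.86979809e+02 -2.01251414e+02 -2.82539587e-01] [[0.3, 1.3], [0.4, 0.2], [0.1, 0.2], [1.0, 0.4], [-0.8, -1.1], [-0.9, -0.9]]
red vial [[ 424.40795639 -105.69663423]]
[[299.0, 221.4], [300.9, 240.1], [273.8, 240.8], [273.6, 222.1]]
[[246.1, 160.7], [258.2, 170.7], [238.6, 174.7], [227.2, 164.3]] [[277.8, 197.0], [251.5, 202.9], [224.0, 176.4]]
[[-0.905  0.426 -0.   ]
 [ 0.426  0.905 -0.001]
 [ 0.    -0.001 -1.   ]]
```

View pics/c3.png

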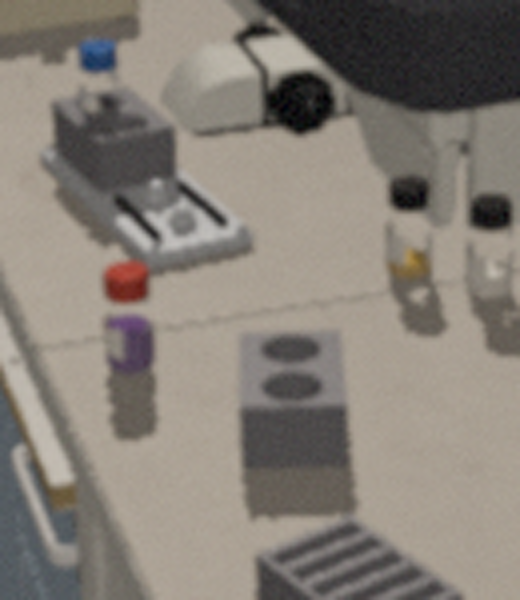

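The side view agrees with the top fit within about 1.3 px. That is roughly 2 mm and the same for block and plate. Next I'll check how far the obstacles reach and work out the transit.

```bash
cat >> h.py <<'E'
def plan(xyz,yaw,n,o=None):
    "constant tool-frame row reaching xyz (world) with tool y at world angle yaw in n rows"
    o=o or status.get_obs(); R=Ro.from_rotvec(o["orientation"]).as_matrix()
    dy=(yaw-np.arctan2(R[1,1],R[0,1])+np.pi)%(2*np.pi)-np.pi
    S=sum(Ro.from_rotvec([0,0,-dy*i/n]).as_matrix() for i in range(n))
    t=np.linalg.solve(R@S,np.array(xyz)-o["ee_pos"])
    tilt=np.round(R[:2,2],4)
    print("rows",n,"d",t.round(2),"rz",round(-dy/n,4),"| err",(np.array(xyz)-o["ee_pos"]).round(1),"dyaw",round(dy,4),"tilt",tilt)
E
python3 - <<'E'
from h import *
d=eyes.get_image("top")
for n,p,z in [("lid front",(100,172),150),("lid corner",(243,165),100),("white knob",(140,200),50),("knob r",(140,200),80),("box",(30,190),60),("vial",(259,155),60),("knob low",(124,202),0)]:
    print(n,bp(d,[p],[z]).round())
o=status.get_obs(); R=Ro.from_rotvec(o["orientation"]).as_matrix();p=o["ee_pos"]
plan((487,-201.2,150),-.2825,20)
plan((487,-201.2,150),-.2825,25)
E
```

```text
lid front [[571. 220.]]
lid corner [[596. -56.]]
white knob [[531. 174.]]
knob r [[526. 164.]]
box [[553. 413.]]
vial [[629. -88.]]
knob low [[535. 229.]]
rows 20 d [-42.71  -7.72   4.49] rz 0.0707 | err [ 221.  -766.5  -89.3] dyaw -1.4135 tilt [-0.0004 -0.0007]
rows 25 d [-34.21  -5.93   3.59] rz 0.0565 | err [ 221.  -766.5  -89.3] dyaw -1.4135 tilt [-0.0004 -0.0007]
```

The device's lid could overhang the dock, so I'll find its front edge and height by overlaying the top-view edge on the side view at several heights.

Run:
```python
from h import *
d=eyes.get_image("top");e=eyes.get_image("side")
g=cv2.cvtColor(d["img"],cv2.COLOR_RGB2GRAY).astype(int)
# lid front edge (dark->bright going down), per column
pts=[]
for u in range(20,250,12):
    col=g[140:200,u]; v=140+int(np.argmax(np.diff(col))); pts.append((u,v))
print(pts)
k=3;im=cv2.resize(e["img"][60:250,170:430][:,:,::-1].copy(),None,fx=k,fy=k,interpolation=cv2.INTER_CUBIC)
for z,c in [(40,(0,0,255)),(80,(0,255,255)),(120,(0,255,0)),(160,(255,255,0)),(200,(255,0,255))]:
    for p in pts:
        X=bp(d,[p],[z])[0]; u,v=proj(e,(*X,z)); cv2.circle(im,(int((u-170)*k),int((v-60)*k)),3,c,-1)
cv2.imwrite("pics/lid.png",im)
for z in (80,120,160,200): print(z,bp(d,[(190,172),(240,168)],[z,z]).round().tolist())
```

```text
[(20, 170), (32, 159), (44, 155), (56, 159), (68, 173), (80, 173), (92, 160), (104, 176), (116, 174), (128, 174), (140, 159), (152, 174), (164, 158), (176, 171), (188, 170), (200, 170), (212, 168), (224, 167), (236, 167), (248, 176)]
80 [[586.0, 59.0], [594.0, -48.0]]
120 [[577.0, 50.0], [585.0, -52.0]]
160 [[568.0, 41.0], [575.0, -56.0]]
200 [[558.0, 32.0], [565.0, -59.0]]
```

View pics/lid.png

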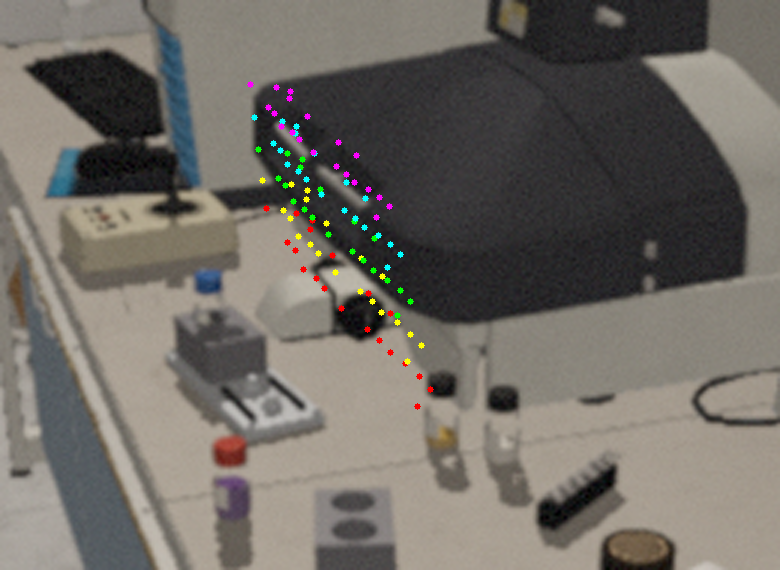

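Run:
```python
from h import *
d=eyes.get_image("top");e=eyes.get_image("side")
K=lambda d:np.array([[d["fx"],0,d["cx"]],[0,d["fy"],d["cy"]],[0,0,1]])@np.c_[d["R"],d["t"]]
a=np.array([(105,159),(172,157)],float).T;b=np.array([(276,115),(291.7,128.3)]).T
X=cv2.triangulatePoints(K(d),K(e),a,b);X=(X[:3]/X[3]).T;print(X.round())
for x,u,v in zip(X,a.T,b.T):print(proj(d,x)-u,proj(e,x)-v)
# silhouettes as candidate front points; body corner of a vertical gripper at the dock
c,s=np.cos(.155),np.sin(.155)
for y in(-37.5,37.5):print((490.3+89*c-y*s,58.6+89*s+y*c))
```

```text
[[591. 209. 156.]
 [593.  78. 159.]]
[-0.46793199  1.97495904] [ 0.73731612 -0.13824925]
[-0.59493785  2.41710132] [ 0.97461137 -0.21624498]
(np.float64(584.0222799623252), np.float64(35.289396432877766))
(np.float64(572.4437725154894), np.float64(109.39026124094576))
```

The lid clips triangulate to x≈590, z≈157, so the front of the lid bulges to x≈570-577. A vertical gripper body at the dock would reach x≈584, so it would hit the lid. My plan is to set the block in tilted about 0.3 rad towards the robot, release it onto the catch, and then press from above with closed fingers at 90° yaw. I'll move to the block first.

```bash
python3 -c "
from h import *
plan((380,180,235),.42,12)"
```

```text
rows 12 d [-29.73 -16.93   0.39] rz 0.0593 | err [ 113.9 -385.5   -4.6] dyaw -0.711 tilt [-0.     -0.0001]
```

```bash
r='[-30,-17,0.5,0,0,0.059]'; python3 jog.py '[[-30,-17,0.5,0,0,0.059],[-30,-17,0.5,0,0,0.059],[-30,-17,0.5,0,0,0.059],[-30,-17,0.5,0,0,0.059],[-30,-17,0.5,0,0,0.059]]' 88; python3 jog.py '[[-30,-17,0.5,0,0,0.059],[-30,-17,0.5,0,0,0.059],[-30,-17,0.5,0,0,0.059],[-30,-17,0.5,0,0,0.059],[-30,-17,0.5,0,0,0.059]]'; python3 jog.py '[[-30,-17,0.5,0,0,0.059],[-30,-17,0.5,0,0,0.059]]'; python3 -c "
from h import *
plan((487,-201.2,110),-.2825,12)"
```

```text
t: 0.87
ee_pos: [348.7, 413.3, 237.2]
orientation: [1.132, 2.93, 0.001]
ft_force: [0.4, -0.3, 1.0]
width: 88.0
grasp_force: 0.0
t: 1.28
ee_pos: [383.0, 244.8, 234.9]
orientation: [1.551, 2.732, 0.001]
ft_force: [-0.0, -0.7, -0.2]
width: 87.8
grasp_force: 0.0
t: 1.45
ee_pos: [382.5, 175.8, 233.9]
orientation: [1.709, 2.635, 0.001]
ft_force: [0.6, -0.2, -0.5]
width: 88.0
grasp_force: 0.0
rows 12 d [-32.79   5.69  10.32] rz 0.0586 | err [ 104.5 -377.  -123.9] dyaw -0.7027 tilt [0.0009 0.0003]
```

```bash
python3 jog.py '[[-33,6,9,0,0,0.0585],[-33,6,9,0,0,0.0585],[-33,6,9,0,0,0.0585],[-33,6,9,0,0,0.0585],[-33,6,9,0,0,0.0585]]'; python3 jog.py '[[-33,6,9,0,0,0.0585],[-33,6,9,0,0,0.0585],[-33,6,9,0,0,0.0585],[-33,6,9,0,0,0.0585],[-33,6,9,0,0,0.0585]]'; python3 jog.py '[[-33,6,9,0,0,0.0585],[-33,6,9,0,0,0.0585],[0,0,0,0,0,0]]'; python3 -c "
from h import *
plan((487,-201.2,25),-.2825,5)
d=eyes.get_image('top');a=d['img'][160:290,230:400]
cv2.imwrite('pics/g1.png',cv2.resize(a[:,:,::-1],None,fx=4,fy=4))"
```

```text
t: 1.87
ee_pos: [461.4, 27.9, 188.6]
orientation: [2.075, 2.358, 0.001]
ft_force: [-0.4, 0.7, 0.8]
width: 87.8
grasp_force: 0.0
t: 2.28
ee_pos: [493.0, -136.3, 143.4]
orientation: [2.396, 2.03, 0.001]
ft_force: [0.9, -0.0, 0.7]
width: 88.3
grasp_force: 0.0
t: 2.53
ee_pos: [491.5, -206.1, 124.5]
orientation: [2.514, 1.882, -0.001]
ft_force: [-0.2, -0.2, 0.0]
width: 87.8
grasp_force: 0.0
rows 5 d [ 0.71 -1.15 19.91] rz -0.0006 | err [ -4.5   4.9 -99.5] dyaw 0.0031 tilt [-0.0001 -0.0009]
```

View pics/g1.png

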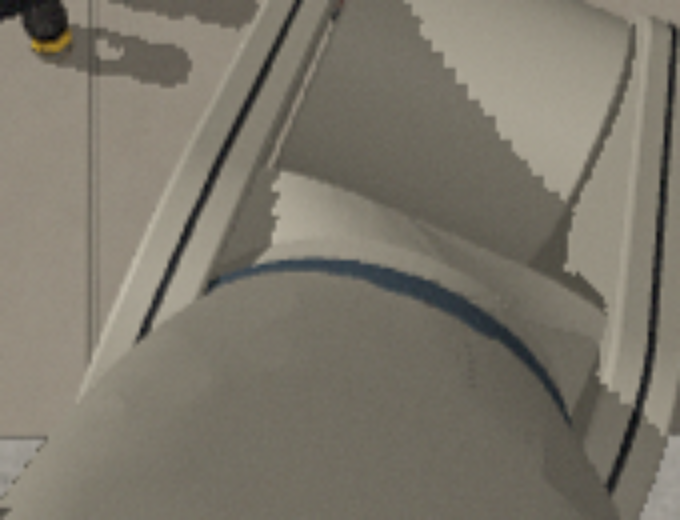

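The arm blocks the top view here, so I'll rely on the pose and force readings while I descend and grip.

```bash
python3 jog.py '[[1,-1,20,0,0,0],[1,-1,20,0,0,0],[1,-1,20,0,0,0],[1,-1,20,0,0,0],[0,-1,19,0,0,0]]'; python3 jog.py '[[0,0,0,0,0,0],[0,0,0,0,0,0]]'; python3 -c "
from h import *
plan((487,-201.2,25),-.2825,1)
d=eyes.get_image('side');cv2.imwrite('pics/g2.png',cv2.resize(d['img'][140:300,200:400,::-1],None,fx=3.5,fy=3.5))"
```

```text
t: 3.0
ee_pos: [488.2, -195.1, 26.2]
orientation: [2.507, 1.893, 0.0]
ft_force: [0.7, -0.3, -0.3]
width: 87.6
grasp_force: 0.0
t: 3.17
ee_pos: [487.6, -195.3, 26.5]
orientation: [-2.506, -1.892, 0.001]
ft_force: [0.5, -0.1, 0.2]
width: 87.8
grasp_force: 0.0
rows 1 d [-5.89  1.04  1.45] rz 0.0049 | err [-0.6 -5.9 -1.5] dyaw -0.0049 tilt [-0.0017  0.0008]
```

View pics/g2.png

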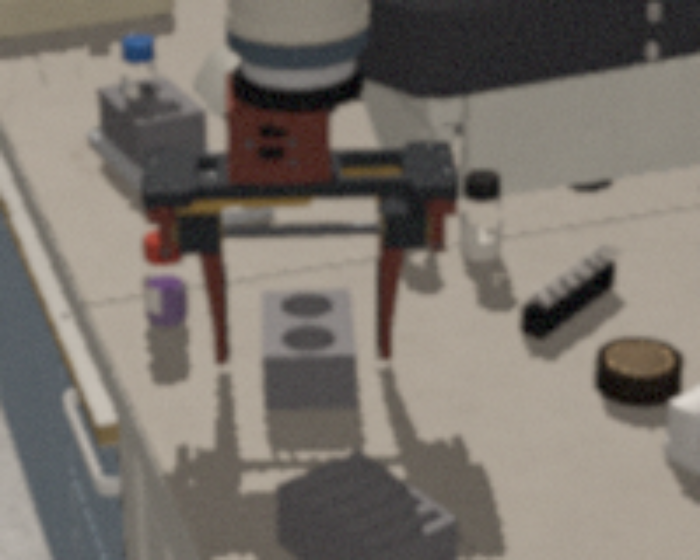

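Both fingers straddle the block, clear on either side, and the TCP is 6 mm off along the block's length. I'll correct that and close.

```bash
python3 jog.py '[[-6,1,1.5,0,0,0.004],[0,0,0,0,0,0]]'; python3 jog.py '[[0,0,0,0,0,0],[0,0,0,0,0,0],[0,0,0,0,0,0],[0,0,0,0,0,0],[0,0,0,0,0,0]]' 40;  python3 jog.py '[[0,0,0,0,0,0],[0,0,0,0,0,0],[0,0,0,0,0,0]]'
```

```text
t: 3.38
ee_pos: [488.3, -203.2, 26.4]
orientation: [2.511, 1.885, 0.002]
ft_force: [-0.3, 0.4, -0.0]
width: 88.0
grasp_force: 0.0
t: 3.8
ee_pos: [487.3, -202.4, 25.3]
orientation: [2.512, 1.886, 0.0]
ft_force: [-1.1, -0.1, 0.9]
width: 58.0
grasp_force: 0.0
t: 4.05
ee_pos: [487.4, -202.4, 25.3]
orientation: [2.512, 1.886, 0.0]
ft_force: [0.3, 0.0, 2.6]
width: 54.1
grasp_force: 30.0
```

```bash
python3 jog.py '[[0,0,-12,0,0,0],[0,0,-30,0,0,0],[0,0,-25,0,0,0]]'; python3 -c "
from h import *
plan((440,20,95),.1553,8)"
```

```text
t: 4.3
ee_pos: [486.5, -202.0, 93.0]
orientation: [-2.511, -1.885, 0.002]
ft_force: [0.0, 0.3, -0.8]
width: 53.8
grasp_force: 30.0
rows 8 d [27.32 -8.38 -0.21] rz -0.0548 | err [-46.5 222.    2. ] dyaw 0.4383 tilt [-0.0022  0.001 ]
```

```bash
python3 jog.py '[[5,0,-30,0,0,0],[27,-8,-2,0,0,-0.055],[27,-8,0,0,0,-0.055],[27,-8,0,0,0,-0.055],[27,-8,0,0,0,-0.055]]'; python3 jog.py '[[27,-8,0,0,0,-0.055],[27,-8,0,0,0,-0.055],[27,-8,0,0,0,-0.055],[27,-8,0,0,0,-0.053],[0,0,0,0,0,0]]'; python3 jog.py '[[0,0,0,-0.1,0,0],[0,0,0,-0.1,0,0],[0,0,0,-0.1,0,0],[0,0,0,0,0,0]]'
cat >> h.py <<'E'
def goal(xyz,yaw,th,n=1):
    "remaining move to TCP xyz, tool y at yaw, tilted th about tool x"
    o=status.get_obs(); R=Ro.from_rotvec(o["orientation"]).as_matrix(); c,s=np.cos(yaw),np.sin(yaw)
    G=np.c_[[-s,c,0],[c,s,0],[0,0,-1]]@Ro.from_rotvec([th,0,0]).as_matrix()
    rv=Ro.from_matrix(R.T@G).as_rotvec(); e=np.array(xyz)-o["ee_pos"]
    print("n",n,"d",(R.T@e/n).round(2),"rot",(rv/n).round(4),"err",e.round(1))
def dockxyz(b,th,off=(0,0)):
    "TCP xyz for block with underside centre at height b above plate top, off along plate x,y"
    a=.1553;X=np.array([np.cos(a),np.sin(a)]);Y=np.array([-np.sin(a),np.cos(a)])
    p=np.array([490.3,58.6])+X*(off[0]+25*np.sin(th))+Y*(off[1]-1); return (*p,10+b+25*np.cos(th))
E
python3 -c "
from h import *
print(dockxyz(0,-.3));goal(dockxyz(35,-.3,(-20,0)),.1553,-.3,3)"
```

```text
t: 4.72
ee_pos: [478.8, -84.5, 125.2]
orientation: [2.287, 2.152, 0.001]
ft_force: [1.1, 0.1, -1.7]
width: 53.9
grasp_force: 30.0
t: 5.13
ee_pos: [442.1, 24.5, 124.4]
orientation: [-2.035, -2.39, 0.002]
ft_force: [0.2, -0.4, -2.3]
width: 53.8
grasp_force: 30.0
t: 5.47
ee_pos: [440.8, 21.2, 123.5]
orientation: [1.905, 2.224, 0.335]
ft_force: [-0.6, 0.2, -2.6]
width: 53.8
grasp_force: 30.0
(np.float64(483.15558469860486), np.float64(56.46928407761235), np.float64(33.883412228140145))
n 3 d [ 9.43  3.34 20.08] rot [-0.0004 -0.     -0.0004] err [ 22.6  32.2 -54.6]
```

```bash
python3 jog.py '[[9,3,20,0,0,0],[9,3,20,0,0,0],[10,4,20,0,0,0],[0,0,0,0,0,0],[0,0,0,0,0,0]]';python3 -c "
from h import *
goal(dockxyz(28,-.3),.1553,-.3,2)"
```

```text
t: 5.88
ee_pos: [467.7, 53.7, 69.3]
orientation: [1.905, 2.228, 0.333]
ft_force: [-1.0, 0.0, -1.4]
width: 53.9
grasp_force: 30.0
n 2 d [0.14 6.45 5.82] rot [-0.0018 -0.0004  0.0003] err [15.5  2.7 -7.4]
```

```bash
python3 jog.py '[[0,6.5,6,0,0,0],[0,6.5,6,0,0,0],[0,0,0,0,0,0],[0,0,0,0,0,0]]';python3 -c "
from h import *
goal(dockxyz(15,-.3),.1553,-.3,2)
d=eyes.get_image('side');cv2.imwrite('pics/g3.png',cv2.resize(d['img'][110:250,190:350,::-1],None,fx=4,fy=4))"
```

```text
t: 6.22
ee_pos: [484.2, 55.7, 62.7]
orientation: [1.904, 2.223, 0.337]
ft_force: [-0.3, 0.0, -1.5]
width: 53.8
grasp_force: 30.0
n 2 d [ 0.48 -2.47  6.47] rot [ 0.0005  0.0001 -0.0004] err [ -1.    0.8 -13.8]
```

View pics/g3.png

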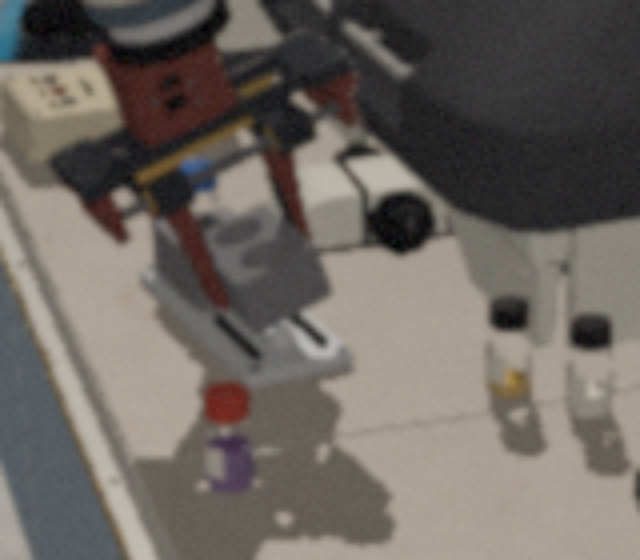

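The tilted block hangs over the free studs and the gripper is clear of the lid. I'll lower it to the catch.

```bash
python3 jog.py '[[0,-2.5,6.5,0,0,0],[0,-2.5,6.5,0,0,0],[0,0,0,0,0,0],[0,0,0,0,0,0]]';python3 -c "
from h import *
goal(dockxyz(13,-.3),.1553,-.3,1)"
```

```text
t: 6.6
ee_pos: [481.7, 55.7, 47.9]
orientation: [1.905, 2.225, 0.335]
ft_force: [-0.4, 0.9, -1.2]
width: 53.9
grasp_force: 30.0
n 1 d [0.58 1.24 1.4 ] rot [-0.0014  0.     -0.0005] err [ 1.5  0.8 -1. ]
```

```bash
python3 jog.py '[[0.6,1.2,1.5,0,0,0],[0,-0.3,1,0,0,0],[0,0,0,0,0,0]]'; python3 jog.py '[[0,-0.3,1,0,0,0],[0,0,0,0,0,0]]'
```

```text
t: 6.85
ee_pos: [484.1, 56.7, 46.5]
orientation: [1.903, 2.224, 0.337]
ft_force: [-1.2, -0.2, 3.4]
width: 53.9
grasp_force: 30.0
t: 7.02
ee_pos: [484.1, 56.7, 45.6]
orientation: [1.903, 2.224, 0.337]
ft_force: [-2.1, 0.6, 6.1]
width: 53.9
grasp_force: 30.0
```

```bash
python3 jog.py '[[0,0,0,0,0,0],[0,0,0,0,0,0],[0,0,0,0,0,0],[0,0,0,0,0,0]]' 66; python3 jog.py '[[0,0,0,0,0,0],[0,0,0,0,0,0],[0,0,0,0,0,0],[0,0,0,0,0,0],[0,0,0,0,0,0]]' 88; python3 jog.py '[[0,3,-10,0,0,0],[0,9,-30,0,0,0],[0,9,-30,0,0,0],[0,0,0,0,0,0]]'; python3 -c "
from h import *
d=eyes.get_image('side');cv2.imwrite('pics/g4.png',cv2.resize(d['img'][150:220,210:290,::-1],None,fx=8,fy=8,interpolation=2))"
```

```text
t: 7.35
ee_pos: [484.0, 56.6, 45.2]
orientation: [1.904, 2.224, 0.336]
ft_force: [0.2, -0.1, 0.6]
width: 65.9
grasp_force: 0.0
t: 7.77
ee_pos: [483.8, 56.6, 45.1]
orientation: [1.904, 2.224, 0.336]
ft_force: [0.3, -0.4, 0.5]
width: 87.6
grasp_force: 0.0
t: 8.1
ee_pos: [485.9, 56.7, 122.7]
orientation: [1.899, 2.22, 0.343]
ft_force: [0.6, -0.3, 1.2]
width: 87.9
grasp_force: 0.0
```

View pics/g4.png

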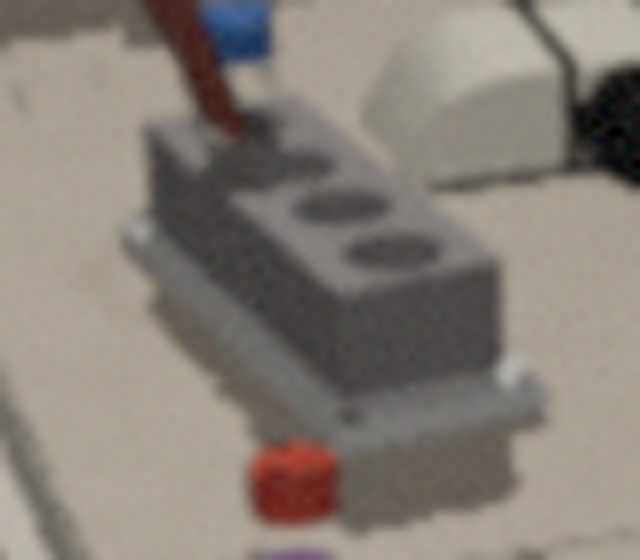

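The block lies flat on the catch, lined up with its neighbour by eye. I'll untilt, turn the tool 90°, and move aside for a numeric check from the top camera.

```bash
python3 jog.py '[[0,0,-20,0.1,0,0],[0,-5,-20,0.1,0,0],[0,-5,0,0.1,0,0],[0,0,0,0,0,0]]' 0; python3 -c "
from h import *
plan((430,-190,170),.1553-np.pi/2,14)"
```

```text
t: 8.48
ee_pos: [466.5, 53.9, 155.4]
orientation: [2.041, 2.385, 0.005]
ft_force: [0.7, 0.4, 0.9]
width: 64.8
grasp_force: 0.0
rows 14 d [-17.81   8.08  -1.07] rz 0.1122 | err [ -36.5 -243.9   14.6] dyaw -1.5709 tilt [0.0036 0.0008]
```

```bash
python3 jog.py '[[-18,8,-1,0,0,0.112],[-18,8,-1,0,0,0.112],[-18,8,-1,0,0,0.112],[-18,8,-1,0,0,0.112],[-18,8,-1,0,0,0.112]]'; python3 jog.py '[[-18,8,-1,0,0,0.112],[-18,8,-1,0,0,0.112],[-18,8,-1,0,0,0.112],[-18,8,-1,0,0,0.112],[-18,8,-1,0,0,0.112]]'; python3 jog.py '[[-18,8,-1,0,0,0.112],[-18,8,-1,0,0,0.112],[-18,8,-1,0,0,0.112],[-18,8,-1,0,0,0.112],[0,0,0,0,0,0]]'
cat > chk.py <<'E'
# fit block yaw/offset: compare rendered outline edges with the image (gradient search), top camera
from h import *
import sys
zt=float(sys.argv[1]); d=eyes.get_image("top"); im=d["img"]
cv2.imwrite(f"pics/chk{int(zt)}.png",im[:,:,::-1])
g=cv2.GaussianBlur(cv2.cvtColor(im,cv2.COLOR_RGB2GRAY).astype(np.float32),(0,0),.7)
G=np.hypot(cv2.Sobel(g,5,1,0),cv2.Sobel(g,5,0,1))
t=np.linspace(-1,1,60)
def score(x,y,a,z,dark=False):
    c,s=np.cos(a),np.sin(a)
    th=np.linspace(0,2*np.pi,60)
    L=np.concatenate([np.c_[27*t,0*t-40],np.c_[0*t+27,40*t],np.c_[0*t-27,40*t],np.c_[15*np.cos(th),15*np.sin(th)+20],np.c_[15*np.cos(th),15*np.sin(th)-20]])
    W=np.c_[L@np.array([[c,s],[-s,c]])+[x,y],np.full(len(L),z)]@d["R"].T+d["t"]
    uv=np.c_[W[:,0]/W[:,2]*d["fx"]+d["cx"],W[:,1]/W[:,2]*d["fy"]+d["cy"]].astype(np.float32)
    return float(cv2.remap(G,uv[:,0],uv[:,1],cv2.INTER_LINEAR).mean())
X=np.array([np.cos(.1553),np.sin(.1553)]);Y=np.array([-X[1],X[0]]);D=np.array([490.3,58.6])
def best(base,z,rng):
    B=max(((score(*(base+X*i+Y*j),.1553+k,z),i,j,k) for i in np.arange(-10,11,1.) for j in np.arange(-rng,rng+1,1.) for k in np.arange(-.1,.11,.02)))
    B=max(((score(*(base+X*i+Y*j),.1553+k,z),i,j,k) for i in B[1]+np.arange(-1,1.1,.25) for j in B[2]+np.arange(-1,1.1,.25) for k in B[3]+np.arange(-.02,.021,.005)))
    return np.round(B,3)
print("loose  (score,dx,dy,dyaw)",best(D,zt,10)); print("seated",best(D+88*Y,46,6))
E
python3 chk.py 51
```

```text
t: 8.9
ee_pos: [496.6, -38.4, 157.8]
orientation: [2.626, 1.722, 0.006]
ft_force: [0.0, -0.5, -0.4]
width: 31.3
grasp_force: 0.0
t: 9.32
ee_pos: [475.8, -133.5, 162.7]
orientation: [-3.001, -0.929, -0.006]
ft_force: [-0.6, -0.4, -0.1]
width: 1.0
grasp_force: 0.0
t: 9.73
ee_pos: [422.4, -192.5, 166.5]
orientation: [-3.131, -0.237, -0.003]
ft_force: [0.4, 0.3, -0.7]
width: 0.7
grasp_force: 0.0
loose  (score,dx,dy,dyaw) [ 1.2357e+02 -1.5000e+00  1.0000e+00  5.0000e-03]
seated [1.04587e+02 7.50000e-01 5.00000e-01 1.00000e-02]
```

Relative to the dock, the loose block is off by (-1.5, +1.0) mm, and to its neighbour about 2 mm and under 0.01 rad, so the alignment is good. Next I'll press at its centre, on the web between the wells.

```bash
python3 -c "
from h import *
X=np.array([np.cos(.1553),np.sin(.1553)]);Y=np.array([-X[1],X[0]]);p=np.array([490.3,58.6])-1.5*X+1*Y;print(p)
plan((*p,110),.1553-np.pi/2,8)"
```

```text
[488.66337575  59.35595043]
rows 8 d [ 12.89 -29.78   7.17] rz 0.0002 | err [ 65.  251.4 -56.8] dyaw -0.0014 tilt [0.0024 0.0015]
```

```bash
python3 jog.py '[[13,-30,5,0,0,0],[13,-30,5,0,0,0],[13,-30,5,0,0,0],[13,-30,5,0,0,0],[13,-30,8,0,0,0]]'; python3 jog.py '[[13,-30,8,0,0,0],[13,-30,10,0,0,0],[12,-28,10,0,0,0],[0,0,0,0,0,0],[0,0,0,0,0,0]]'; python3 -c "
from h import *
plan((488.7,59.4,75),.1553-np.pi/2,2)"
```

```text
t: 10.2
ee_pos: [466.8, -31.3, 139.8]
orientation: [-3.131, -0.253, -0.008]
ft_force: [-0.2, 0.1, -0.5]
width: 0.6
grasp_force: 0.0
t: 10.62
ee_pos: [489.5, 61.4, 111.3]
orientation: [-3.13, -0.258, -0.003]
ft_force: [-0.3, -0.4, -0.7]
width: 0.3
grasp_force: 0.0
rows 2 d [-0.59  0.94 18.16] rz 0.0045 | err [ -0.8  -2.  -36.3] dyaw -0.0089 tilt [0.002  0.0009]
```

```bash
python3 jog.py '[[-0.6,1,18,0,0,0.004],[-0.6,1,18,0,0,0.004],[0,0,0,0,0,0]]'; python3 jog.py '[[0,0,4,0,0,0],[0,0,2,0,0,0],[0,0,0,0,0,0]]';python3 jog.py '[[0,0,2,0,0,0],[0,0,0,0,0,0]]'
```

```text
t: 10.87
ee_pos: [487.1, 56.4, 74.4]
orientation: [-3.132, -0.237, 0.001]
ft_force: [-0.4, 0.0, -0.2]
width: 0.5
grasp_force: 0.0
t: 11.12
ee_pos: [489.5, 56.9, 71.1]
orientation: [-3.132, -0.235, -0.006]
ft_force: [0.4, -0.6, 0.1]
width: 0.3
grasp_force: 0.0
t: 11.28
ee_pos: [489.6, 57.1, 69.2]
orientation: [-3.132, -0.235, -0.006]
ft_force: [-0.6, 0.0, 0.6]
width: 0.4
grasp_force: 0.0
```

```bash
python3 jog.py '[[-0.5,-2.4,0,0,0,0],[0,0,1,0,0,0],[0,0,1,0,0,0],[0,0,0,0,0,0]]'; python3 jog.py '[[0,0,1.5,0,0,0],[0,0,0,0,0,0]]'; python3 jog.py '[[0,0,1.5,0,0,0],[0,0,0,0,0,0]]'
```

```text
t: 11.62
ee_pos: [488.5, 59.6, 67.0]
orientation: [-3.132, -0.236, -0.005]
ft_force: [-0.2, 0.4, 2.8]
width: 0.6
grasp_force: 1.6
t: 11.78
ee_pos: [488.6, 59.6, 65.6]
orientation: [-3.132, -0.235, -0.005]
ft_force: [-1.5, 0.6, 5.4]
width: 0.5
grasp_force: 2.5
t: 11.95
ee_pos: [488.6, 59.6, 64.1]
orientation: [-3.132, -0.235, -0.006]
ft_force: [-2.0, 0.1, 5.9]
width: 0.4
grasp_force: 2.8
```

```bash
python3 jog.py '[[0,0,1.5,0,0,0],[0,0,0,0,0,0]]'; python3 jog.py '[[0,0,1.5,0,0,0],[0,0,0,0,0,0]]'; python3 jog.py '[[0,0,1,0,0,0],[0,0,0,0,0,0]]'
```

```text
t: 12.12
ee_pos: [488.6, 59.6, 63.3]
orientation: [-3.132, -0.235, -0.005]
ft_force: [-3.4, 0.6, 14.7]
width: 0.6
grasp_force: 7.2
t: 12.28
ee_pos: [488.7, 59.6, 63.1]
orientation: [-3.132, -0.235, -0.006]
ft_force: [-7.4, 0.8, 34.2]
width: 0.9
grasp_force: 17.0
t: 12.45
ee_pos: [488.7, 59.6, 63.0]
orientation: [-3.132, -0.235, -0.006]
ft_force: [-11.1, -0.3, 46.6]
width: 0.6
grasp_force: 23.4
```

The block bottomed out hard at TCP z=63.0, which is 46 + 17 mm, so it is flush. Now I'll retract and check.

```bash
python3 jog.py '[[0,0,-6,0,0,0],[0,0,-30,0,0,0],[0,0,-30,0,0,0],[-12,25,-10,0,0,0],[-13,30,-10,0,0,0]]'; python3 jog.py '[[-13,30,-10,0,0,0],[-13,30,-5,0,0,0],[-13,30,0,0,0,0],[-13,30,0,0,0,0],[-13,30,0,0,0,0]]'; python3 jog.py '[[-13,30,0,0,0,0],[-13,30,0,0,0,0],[0,0,0,0,0,0],[0,0,0,0,0,0]]' 40; python3 chk.py 46; python3 -c "
import re
s=open('chk.py').read().replace('print(\"loose','pass;(\"x').split('pass;')[0]
import sys;sys.argv=['x','46'];exec(s)
for z in (43,46,49,51):print(z,best(D,z,4))"
```

```text
t: 12.87
ee_pos: [472.7, 1.8, 147.3]
orientation: [-3.132, -0.241, -0.01]
ft_force: [0.3, -0.1, -0.4]
width: 0.5
grasp_force: 0.0
t: 13.28
ee_pos: [429.2, -158.2, 160.7]
orientation: [-3.133, -0.236, -0.006]
ft_force: [0.4, 0.1, 0.4]
width: 0.4
grasp_force: 0.0
t: 13.62
ee_pos: [412.5, -221.2, 160.3]
orientation: [-3.133, -0.23, -0.005]
ft_force: [-0.2, 0.4, 0.5]
width: 23.4
grasp_force: 0.0
loose  (score,dx,dy,dyaw) [ 1.25403e+02 -1.50000e+00  1.00000e+00  1.00000e-02]
seated [1.0611e+02 7.5000e-01 5.0000e-01 1.5000e-02]
43 [ 1.25503e+02 -1.00000e+00  1.50000e+00  5.00000e-03]
46 [ 1.25018e+02 -1.50000e+00  1.00000e+00  1.00000e-02]
49 [ 1.24311e+02 -2.00000e+00  5.00000e-01  5.00000e-03]
51 [ 1.23757e+02 -2.25000e+00  2.50000e-01  5.00000e-03]
```

```bash
python3 -c "
from workcell import ctrl, eyes, status
print(status.get_obs()['t'],ctrl.close_job())"
```

```text
the job is handed in; nothing more can be done
13.7167 None
```

The job is handed in at 13.7 s: the well block is pressed fully home (fingertips stopped at 46 mm, its neighbour's top height), about 2 mm sideways of that neighbour and parallel within 0.01 rad. I never touched the slot block, and the gripper is clear of everything.

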